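# Load a detergent cartridge through the one-way flap of a laundry dosing dock

## Robot

A 6-joint arm with a two-finger parallel gripper is mounted at the origin on the work surface. World frame = base frame: x ahead of the robot, y to its left, z up, the work surface at z = 0. Lengths are in m, angles in degrees, forces in N, time in s.
With the tool pointing down it reaches from about 0.325 to 0.75 m from the base axis. Payload 7.6 kg.
Tool frame: the origin (TCP) lies between the finger pads; the fingertips stand 8 mm ahead of it and the grasp point (between the pads) lies 11 mm behind it (r.tips_ahead is the distance from the TCP to the fingertips, in m); z points along the fingers, y is the line along which they close (so a half turn about z gives the same grasp; the last joint's range is limited). The gripper opens to 85 mm and grips with 20 to 120 N. Pads are 22 mm wide; open, the fingers measure 114 mm over their backs; the gripper's body (76 mm by 85 mm) begins 54 mm behind the grasp point. The pads swing forward as they close: fully open they stand 13 mm farther back than shut.
Start: joints at [-73.241, 2.991, 80.254, -0, 96.75, -4.028], TCP at [0.186, -0.491, 0.239] pointing down, gripper open.
Joint ranges: [-166.34, 166.34], [-52.06, 124.39], [6.96, 135.62], [-60.46, 240.46], [14.63, 156.25], [-167.68, 167.68]. Speed limits (degrees/s): [147.25, 147.25, 172.46, 180, 180, 180].

## Interface

Orientations are given as [roll, pitch, yaw] about the fixed x, y, z axes, in that order (R = Rz(yaw) Ry(pitch) Rx(roll)).
In Python, from bench import r, effector, planner, sense, camera, get_calibration, order gives the robot as it stands. Calls block until the motion is done:
- r.reach(position, orientation): joint-space move of the TCP to a pose.
- r.line_to(position, rotation=None, max_speed=0.15): straight line of the TCP; rotation=None keeps the orientation; max_speed is the mean speed in m/s.
- r.movej(angles): joint-space move.
- effector.set_gripper(opening, strength=None): finger opening in m; strength is the grip in N (None keeps the last); returns when the fingers have stopped.
- r.wait(seconds).
- planner.ik(position, orientation): joint angles nearest the present ones, or None.
- sense(): the state.
- camera(name): name is "side" or "top" or "wrist"; returns the picture (384x512x3 uint8, red, green, blue); there is no depth.
- get_calibration(name): a dict with "camera_matrix" (3x3 intrinsics, pixels), "rvec" (rotation vector, rad) and "tvec" (3), from world to camera coordinates, as OpenCV has them. Camera axes: x right, y down, z forward; pixel columns grow to the right and rows downward; lengths in m; the calibration is good to about 2 mm. The wrist camera is an equidistant fisheye: a pixel r from the principal point sees the ray r / f radians off the axis. A picture is of the moment at which its call begins: read the wrist's pose just before it. get_calibration takes no time and is no camera call; for the wrist camera it gives the pose at the moment of the call.
A pose or a line that the arm cannot do raises r.MotionError and nothing moves.
- order.close_job(): hands the job in; it is judged then, once.
The state is a dict: "time_s": time; "qpos": joint angles; "joint_vel": joint speeds; "joint_torque": joint torques, N m; "position": TCP position; "eef_rot": TCP orientation; "wrist_force": force on the tool from outside, world axes, zero at the start; "torque": the same for the moment, N m; "grip_width": finger opening in m; "grasp_force": force on a finger pad.
Only numpy, scipy, OpenCV 4.12 (cv2) and the standard library are available. Lean on these libraries where they do the work, as an engineer would, in place of code of your own. Each camera call takes 0.05 s, during which the arm holds its last target. There are 200 camera calls.

## Task

Load the detergent cartridge: set it upright in the open lane of the dosing dock with its round boss towards the dosing head, slide it along the lane so that it pushes the sprung one-way flap open itself, and press it fully home against the rubber coupling nose with a firm push of about 10 N for half a second, gently enough that neither the nose nor the dock's walls and flap ever take more than 20 N from it. Then let go so that the cartridge stays home in the bay and the flap is shut behind it. Keep the cartridge upright and leave the other things on the counter alone.

Things in the scene. Friction and masses are not known exactly. Their poses are not given: they have to be found in the camera images.
- cartridge: grey plastic detergent cartridge, 0.35 to 0.6 kg: a box 90 mm long (own x) x 46 wide (y) x 48 high, with an upright grip rib on top (60 long x 14 thick x 38 high, centred; 86 high in all) and a round boss, 24 across and 8 long, on its front (+x) end. Origin: centre of the underside; z up.
- rib (a point): middle of the cartridge's grip rib, 71 mm above the underside: grip here from above, closing across the 14 mm (cartridge y)
- boss (a point): centre of the front face of the cartridge's boss, 53 mm ahead of its origin and 28 mm above the underside
- dock: the fixed walls of the dock, white, tops 46 mm above the counter, standing on a slick grey floor plate 6 mm thick (friction about 0.25); open at the top. Origin: at counter level on the middle line, in the plane of the shut flap; x is the way the cartridge is pushed. Lane x -150 to 0, bay x 0 to 215, ending at the head.
- lane (a point): dock (-78, 0, 6): on the floor of the lane, where the cartridge's origin can be set down. The lane is 52 mm wide between walls at y = -26 and 26, with a flared mouth from x = -150 out to -177.
- bay (a point): dock (118, 0, 6): on the floor of the bay behind the flap; a cartridge here is past the flap but not yet at the nose. Right wall at y = -26; on the left a pocket out to y = 48 where the flap swings, then from x = 85 on a guide at y = 26 with a slanted lead-in from x = 65.
- head: fixed white dosing head, 100 mm deep x 170 wide x 108 high, across the end of the dock. Origin: under the middle of its front face, at dock (215, 0, 0); same axes as the dock. A round rubber coupling nose, 24 across, sticks out of the face towards the flap.
- nose_line (a point): a fixed point on the nose's middle line, 36 mm above the counter, where the nose tip is at the most: 35 mm off the head's face. The tip really stands 0 to 24 mm deeper, unmeasured, so a cartridge first touches it with its origin at dock x = 127 to 151: find it by feel. The nose is sprung, 3.5 N per mm over 8 mm, and damped.
- flap (a joint): angle of the flap (rad): 0 shut; opens only inwards (towards the head) to 1.45. Aluminium leaf 59 mm long, 4 thick, 36 high. Its spring shuts it (0.06 Nm shut, 0.13 Nm open): pushing the cartridge through takes 3 to 8 N besides friction. It snaps shut once the cartridge's rear end is past dock x = 60 and nothing is in its way.
- flap_pin (a point): foot of the upright hinge pin of the flap, at dock (0, 34, 6), on the left of the lane; the shut leaf reaches from here across to the right wall
- flap_tip (a point): top of the free end of the flap leaf, 45 mm above the counter
- stain_bottle: bystander: white bottle with a cap, 52 mm across, 120 high; origin centre of underside
- peg_a: bystander: wooden clothes peg 72 long, 15 high, lying; origin centre of underside
- peg_b: bystander: wooden clothes peg 72 long, 15 high, lying; origin centre of underside
- scoop_cup: bystander: white measuring cup 68 across, 50 high; origin centre of underside
- soap: bystander: bar of white soap 75 x 50 x 26 mm; origin centre of underside
- salt_jar: bystander: low white jar with a lid, 60 mm across, 75 high; origin centre of underside
Not all that is in view belongs to the job. Leave any yellow look-alike of the cartridge alone.

How it is judged:
By the outcome, as a careful person would: the job done as asked, in the order asked, and still so for the second after the job is handed in, with the robot touching nothing.
It also fails if it takes over 54 s, if anything falls off the work surface, if the arm or the gripper's body presses on something with over 40 N, if the wrist force passes 120 N, or if a joint passes its speed limit or range.

## Working session

There is one attempt and no reset: what is moved stays moved. The work goes in short steps, each a Python script; the robot and the scene stay as the last script left them, time stands still between calls to the robot, and variables do not carry over. Pictures are saved under pics/ and viewed, at most 10 in all, crops included, and the job is handed in when it is done.

```bash
mkdir -p pics; ls
python3 - <<'E'
from bench import *
import cv2,numpy as np
a=camera("top");b=camera("side")
cv2.imwrite("pics/top.png",cv2.resize(a[:,:,::-1],(800,600),interpolation=cv2.INTER_CUBIC));cv2.imwrite("pics/side.png",cv2.resize(b[:,:,::-1],(800,600),interpolation=cv2.INTER_CUBIC))
np.savez("p0.npz",top=a,side=b)
for n in("top","side"):
    c=get_calibration(n);R=cv2.Rodrigues(np.array(c["rvec"]))[0];print(n,np.array(c["camera_matrix"]).tolist(),(-R.T@np.array(c["tvec"]).ravel()).round(3),R.round(3).tolist())
print(sense())
E
```

```text
pics
top [[465.6585621881355, 0.0, 250.27155171011484], [0.0, 465.6585621881355, 191.4278145812367], [0.0, 0.0, 1.0]] [ 0.355 -0.061  1.325] [[-0.01, -1.0, -0.004], [-0.99, 0.01, -0.141], [0.141, 0.002, -0.99]]
side [[440.079189035098, 0.0, 254.063238989591], [0.0, 440.079189035098, 191.78094773696952], [0.0, 0.0, 1.0]] [0.015 0.461 0.724] [[-0.71, -0.704, 0.007], [-0.473, 0.47, -0.745], [0.522, -0.532, -0.667]]
{'time_s': 0.1, 'qpos': array([-7.32411046e+01,  3.02461253e+00,  8.03057975e+01,  3.27020972e-04,
        9.67479190e+01, -4.02783589e+00]), 'joint_vel': array([ 0.03825159, -0.0955438 , -0.17562147,  0.00187646,  0.12738021,
        0.07862984]), 'joint_torque': array([ 1.24136892e-03, -3.82583606e+01, -3.60987246e+01, -6.64724689e-05,
        4.71680381e-03,  1.81944171e-05]), 'position': array([ 0.18627116, -0.49058623,  0.23855985]), 'eef_rot': array([-1.79921887e+02, -5.82592004e-03,  2.07867655e+01]), 'wrist_force': array([-0.06599224,  0.55130423, -0.47348336]), 'torque': array([ 0.0143268 , -0.00884377,  0.02124774]), 'grasp_force': 0.0, 'grip_width': 0.08529540000965063}
```

View pics/top.png

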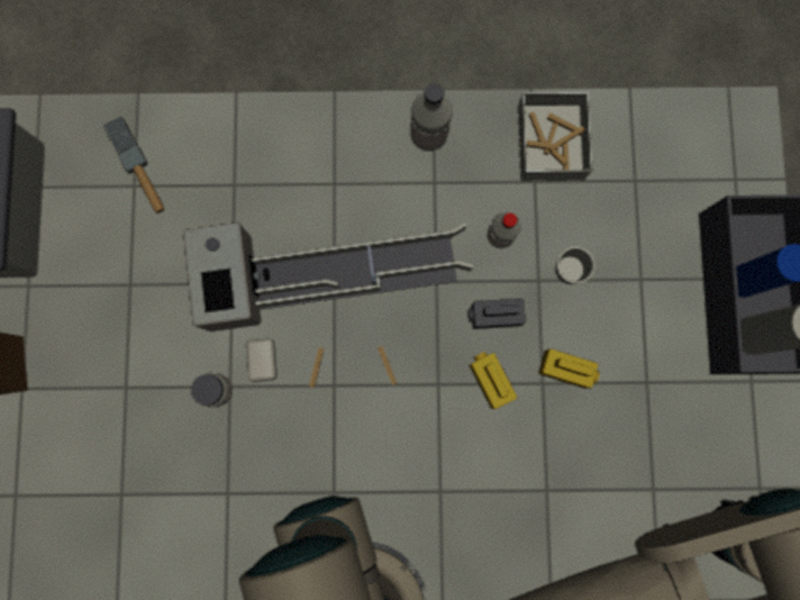

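View pics/side.png

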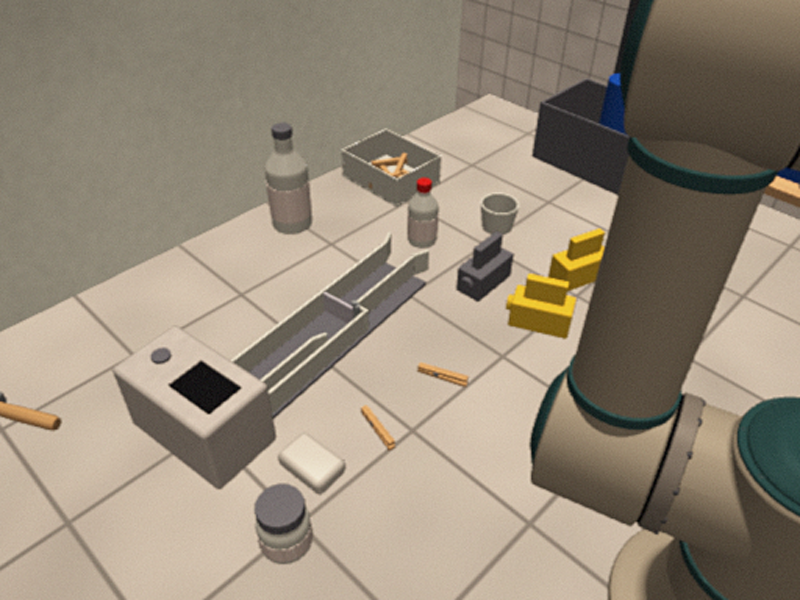

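The top view shows three cartridge-shaped things: grey at (497,313), yellow at (493,380) and yellow at (571,368). Only the grey one fits, since the task rules out yellow look-alikes. Its boss is on the left at (471,314), towards the head. The head is at (220,275), the flap at (372,263) and the lane mouth at (460,250). I'll enlarge a crop to confirm and measure.

Run:
```python
import cv2,numpy as np
d=np.load("p0.npz")
a=d["top"][135:220,150:350,::-1]
cv2.imwrite("pics/c1.png",cv2.convertScaleAbs(cv2.resize(a,(800,340),interpolation=cv2.INTER_CUBIC),alpha=1.5))
a=d["side"][140:280,140:340,::-1]
cv2.imwrite("pics/c2.png",cv2.convertScaleAbs(cv2.resize(a,(800,560),interpolation=cv2.INTER_CUBIC),alpha=1.2))
```

```text
(no output)
```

View pics/c1.png

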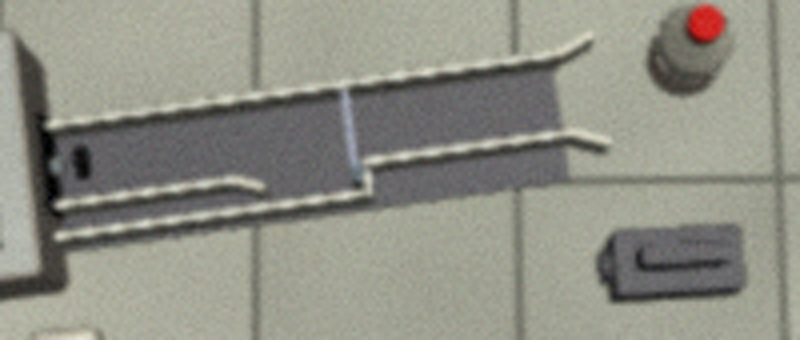

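View pics/c2.png

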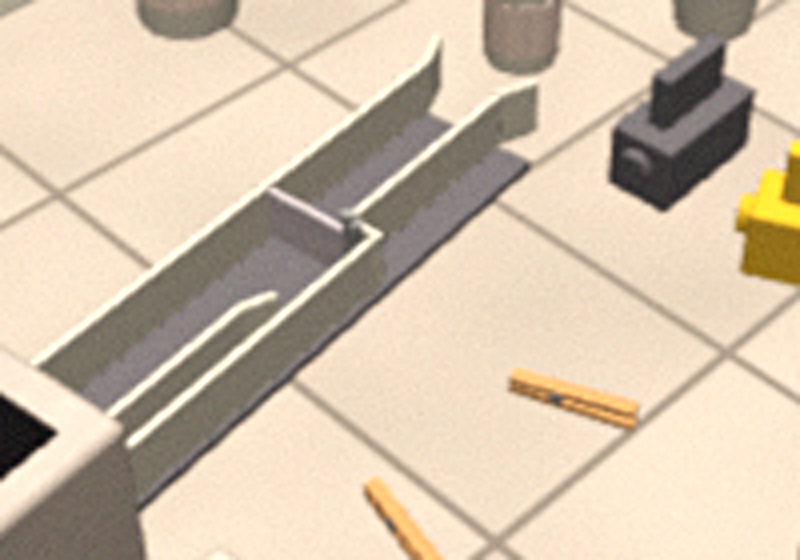

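The crops confirm it: the grey cartridge stands upright with its boss towards the head. In c1 its box spans (615–744, 225–298), and in c2 the boss is at (635,160). The flap is shut, running from (344,90) to (358,182) in c1. Next I fit both poses from both views.

```bash
cat > fit.py <<'E'
import cv2,numpy as np
from bench import *
from scipy.optimize import least_squares
def px(c,o): return (np.array(o)+(np.array(c)+.5)/4-.5)
TO,SO=(150,135),(140,140)
def proj(n,P):
    c=get_calibration(n); return cv2.projectPoints(np.array(P,float),np.array(c["rvec"]),np.array(c["tvec"]),np.array(c["camera_matrix"]),None)[0][:,0]
def world(p,L):
    L=np.array(L)/1000.;c,s=np.cos(p[2]),np.sin(p[2])
    return np.c_[p[0]+c*L[:,0]-s*L[:,1],p[1]+s*L[:,0]+c*L[:,1],L[:,2]]
def fit(T,S,p0):
    def f(p): return np.r_[*[(proj(n,world(p,[q[0] for q in Q]))-np.array([px(q[1],o) for q in Q])).ravel() for n,Q,o in(("top",T,TO),("side",S,SO)) if Q]]
    s=least_squares(f,p0,loss="soft_l1");print(s.x[:2].round(4),np.degrees(s.x[2]).round(2));print(f(s.x).reshape(-1,2).round(1).tolist());return s.x
if __name__=="__main__":
    w=28
    dT=[((-150,-w,46),(558,58)),((-150,w,46),(568,136)),((0,-26,45),(344,90)),((0,34,45),(358,182)),((215,-w,46),(50,127)),((215,w,46),(56,206)),((65,36,46),(265,187)),((85,w,46),(235,182)),((215,50,46),(57,238))]
    dS=[((0,-26,45),(270,190)),((0,34,45),(350,225)),((-150,-w,46),(408,68)),((-150,w,46),(502,95)),((65,36,46),(273,296)),((85,w,46),(240,304))]
    cT=[((53,0,28),(603,262)),((45,-23,48),(615,233)),((-45,-23,48),(740,225)),((-45,23,48),(744,286))]
    cS=[((53,0,28),(634,160)),((45,-23,48),(612,130)),((45,23,48),(660,153)),((-45,23,48),(752,92)),((45,23,0),(663,209)),((-45,23,0),(750,138)),((45,-23,0),(612,180)),((30,7,86),(655,88))]
    d=fit(dT,dS,[.45,0,1.57]);fit(dT,[],d);fit([],dS,d)
    c=fit(cT,cS,[.42,-.19,1.57]);fit(cT,[],c);fit([],cS,c)
    np.savez("fit.npz",d=d,c=c)
E
python3 fit.py
```

```text
[ 0.61   -0.0215] 97.36
[[-0.5, -0.3], [0.0, -0.4], [0.2, -0.3], [-0.4, -2.4], [-2.5, 0.1], [-1.8, -0.0], [-0.2, 0.2], [-0.2, -0.4], [-1.2, -0.3], [1.0, -0.9], [0.6, 0.9], [5.3, -1.6], [-0.5, 0.0], [1.5, -1.0], [0.8, 0.5]]
[ 0.6091 -0.0231] 97.24
[[0.2, 0.1], [0.6, 0.1], [0.9, 0.0], [0.2, -2.1], [-1.9, 0.3], [-1.3, 0.1], [0.4, 0.5], [0.4, -0.1], [-0.6, -0.1]]
[ 0.6108 -0.0189] 97.71
[[-0.1, -0.6], [-0.4, 1.2], [4.0, -1.4], [-1.7, 0.2], [0.6, -0.6], [-0.1, 1.0]]
[ 0.5139 -0.2479] 91.92
[[-1.0, 0.6], [-0.9, -1.4], [0.3, -0.8], [0.5, 0.4], [-1.2, 1.9], [-0.4, -2.5], [2.5, 0.0], [1.6, -1.5], [0.1, 1.0], [-0.2, 1.7], [-1.7, -0.2], [3.7, -1.9]]
[ 0.5131 -0.2486] 91.88
[[-0.8, 0.8], [-0.6, -1.2], [0.6, -0.5], [0.7, 0.7]]
[ 0.5145 -0.2474] 92.73
[[-1.3, 2.1], [-0.6, -2.4], [2.5, 0.1], [1.1, -1.7], [0.0, 1.0], [-0.6, 1.5], [-1.9, -0.0], [3.5, -1.9]]
```

Run:
```python
from bench import *
import cv2,numpy as np
for P in([.514,-.248,.06],[.62,-.1,.08],[.59,.13,.08]):
  for y in (95,-85): print(P,y,planner.ik(P,[180,0,y]))
print(r.tips_ahead)
r.reach([.55,-.17,.30],[180,0,95]); r.wait(.3)
c=get_calibration("wrist");a=camera("wrist");s=sense();print(s["time_s"],s["position"],s["eef_rot"],r.tips_ahead)
c={k:np.array(v).tolist() for k,v in c.items() if k in("camera_matrix","rvec","tvec")};print(c)
import json;json.dump(c,open("w1.json","w"));np.save("w1.npy",a)
cv2.imwrite("pics/w1.png",cv2.convertScaleAbs(cv2.resize(a[:,:,::-1],(800,600),interpolation=cv2.INTER_CUBIC),alpha=1.3))
```

```text
[0.514, -0.248, 0.06] 95 [-29.46403293  17.76324714  84.61297185   0.          77.62378101
 -34.46403293]
[0.514, -0.248, 0.06] -85 [-2.94640329e+01  1.77632471e+01  8.46129718e+01 -2.54444375e-14
  7.76237810e+01  1.45535967e+02]
[0.62, -0.1, 0.08] 95 [-12.53080207  25.1677834   72.73325743   0.          82.09895917
 -17.53080207]
[0.62, -0.1, 0.08] -85 [-1.25308021e+01  2.51677834e+01  7.27332574e+01 -2.54444375e-14
  8.20989592e+01  1.62469198e+02]
[0.59, 0.13, 0.08] 95 [ 8.92429109e+00  2.15289129e+01  7.74429472e+01 -2.54444375e-14
  8.10281398e+01  3.92429109e+00]
[0.59, 0.13, 0.08] -85 None
0.008
2.225 [ 0.54986896 -0.17030836  0.30003924] [1.79998115e+02 1.07597867e-03 9.49638204e+01] 0.008
{'camera_matrix': [[297.3186396354542, 0.0, 258.08786162966817], [0.0, 297.3186396354542, 192.21157360313563], [0.0, 0.0, 1.0]], 'rvec': [-2.8180125298434127, -0.12181291269612096, -0.019912795381298646], 'tvec': [-0.5329667382493279, -0.266777210947438, 0.36909042759939553]}
```

View pics/w1.png

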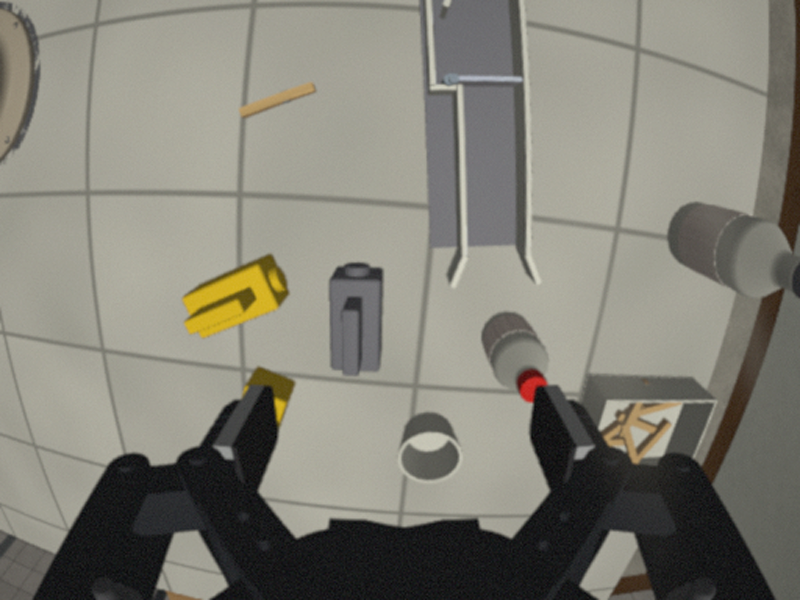

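The wrist view shows the grey cartridge at (357,320) with its boss up at (357,268). The lane mouth corners are at (464,258) and (528,255), and the shut flap runs from (450,79) to (521,79). I'll fit the poses again with the fisheye model.

```bash
cat > wfit.py <<'E'
import json,cv2,numpy as np
from scipy.optimize import least_squares
from fit import world
def wproj(c,P):
    K=np.array(c["camera_matrix"]);return cv2.fisheye.projectPoints(np.array(P,float)[:,None],np.array(c["rvec"]),np.array(c["tvec"]),K,np.zeros(4))[0][:,0]
def wfit(c,Q,p0):
    m=(np.array([q[1] for q in Q])+.5)*.64-.5
    f=lambda p:(wproj(c,world(p,[q[0] for q in Q]))-m).ravel()
    s=least_squares(f,p0,loss="soft_l1",f_scale=.7);print(s.x[:2].round(4),np.degrees(s.x[2]).round(2),f(s.x).reshape(-1,2).round(1).tolist());return s.x
if __name__=="__main__":
    c=json.load(open("w1.json"));z=np.load("fit.npz");w=28
    D=[((-150,w,46),(464,258)),((-150,-w,46),(529,255)),((0,34,45),(450,79)),((0,-26,45),(522,79)),((-10,w,46),(461,95))]
    C=[((45,23,48),(330,280)),((45,-23,48),(383,279)),((-45,-23,48),(381,370)),((-45,23,48),(331,368)),((53,0,28),(357,268)),((30,7,86),(343,308)),((30,-7,86),(360,307)),((-30,7,86),(343,373)),((-30,-7,86),(359,374))]
    d=wfit(c,D,z["d"]);cc=wfit(c,C,z["c"]);np.savez("wfit.npz",d=d,c=cc)
    a=cv2.cvtColor(np.load("w1.npy"),cv2.COLOR_RGB2BGR);a=cv2.resize(a,None,fx=4,fy=4,interpolation=cv2.INTER_CUBIC)
    def dr(L,p,col):
        u=(wproj(c,world(p,L))+.5)*4-.5;cv2.polylines(a,[u.round().astype(int)],False,col,1,cv2.LINE_AA)
    for k in(-26,26): dr([(x,k,46) for x in range(-150,1,15)],d,(0,0,255))
    dr([(0,34,45),(0,-25,45)],d,(0,0,255))
    dr([(-45,-23,48),(45,-23,48),(45,23,48),(-45,23,48),(-45,-23,48)],cc,(0,255,0));dr([(-30,-7,86),(30,-7,86),(30,7,86),(-30,7,86),(-30,-7,86)],cc,(0,255,0))
    cr=a[140:1000,800:1420];cv2.imwrite("pics/ov.png",cv2.convertScaleAbs(cv2.resize(cr,(432,599),interpolation=cv2.INTER_AREA),alpha=1.4))
E
python3 wfit.py
```

```text
[ 0.61   -0.0225] 98.15 [[0.8, -0.5], [-0.6, -0.3], [0.6, 1.7], [-0.0, 1.7], [-1.3, -1.3]]
[ 0.5131 -0.2451] 92.67 [[-0.1, -2.6], [-0.3, -0.7], [-0.5, 0.7], [0.2, 0.5], [0.8, -3.6], [-0.3, -0.4], [-0.0, 0.7], [0.1, 0.7], [0.4, 0.6]]
```

View pics/ov.png

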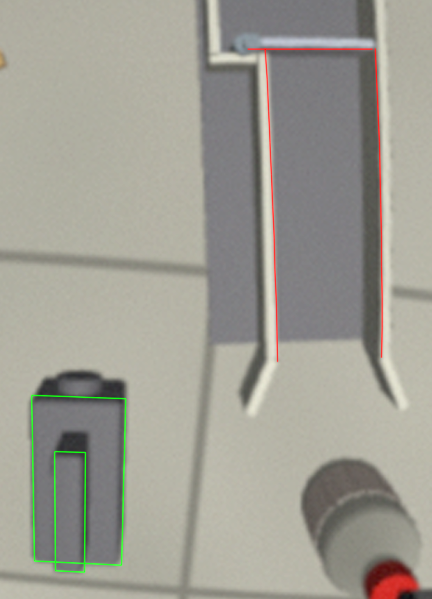

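The overlay fits both: green on the cartridge's box and rib, red on the lane's inner walls and the flap. Now I grasp, lift and hover above the lane.

```bash
cat > h.py <<'E'
from bench import *
import numpy as np,cv2
D=np.array([.610,-.0215]);YAW=97.5;c,s_=np.cos(np.radians(YAW)),np.sin(np.radians(YAW));R=np.array([[c,-s_],[s_,c]])
def pos(x,y,z): p=D+R@np.array([x,y])/1000;return [p[0],p[1],z]
def loc():
    s=sense();p=R.T@(s["position"][:2]-D)*1000;return p,s["position"][2]
def F(n=3):
    a=[]
    for i in range(n): s=sense();a.append(np.r_[R.T@s["wrist_force"][:2],s["wrist_force"][2],R.T@s["torque"][:2],s["torque"][2]]);r.wait(.02)
    return np.mean(a,0)
E
python3 - <<'E'
from h import *
effector.set_gripper(.05,80)
r.reach([.5132,-.2458,.14],[180,0,92.4]); r.wait(.2); print(F())
r.line_to([.5132,-.2458,.061],max_speed=.1); effector.set_gripper(0,80)
s=sense();print(s["time_s"],s["grip_width"],s["grasp_force"],F())
r.line_to([.5132,-.2458,.15],max_speed=.15); r.wait(.2); print(F(),sense()["grip_width"])
r.line_to(pos(-85,0,.15),[180,0,YAW],max_speed=.15); r.wait(.3);f=F();np.save("base.npy",f);print(f,loc(),sense()["time_s"],sense()["eef_rot"])
a=camera("top")[135:220,150:350,::-1];cv2.imwrite("pics/h1.png",cv2.convertScaleAbs(cv2.resize(a,(800,340),interpolation=cv2.INTER_CUBIC),alpha=1.5))
b=camera("wrist");cv2.imwrite("pics/h2.png",cv2.convertScaleAbs(cv2.resize(b[:,:,::-1],(800,600),interpolation=cv2.INTER_CUBIC),alpha=1.4))
E
```

```text
[ 0.09644763 -0.55575355  0.21624283  0.00684898  0.01708595  0.00926362]
5.025 0.012637199017230885 79.76826667785645 [ 0.50252851  1.04812417  2.69609765  0.1031384  -0.02077199  0.03156408]
[ 0.45407955  0.60099431 -4.30722502 -0.00770055  0.01670473 -0.00805298] 0.012992075215364598
[ 0.02402232  0.48939196 -4.1090885  -0.05049768  0.00750585  0.01309009] (array([-85.23997065,   0.13922851]), np.float64(0.15007456162894528)) 7.7417 [1.79996856e+02 1.00795190e-03 9.74750079e+01]
```

View pics/h2.png

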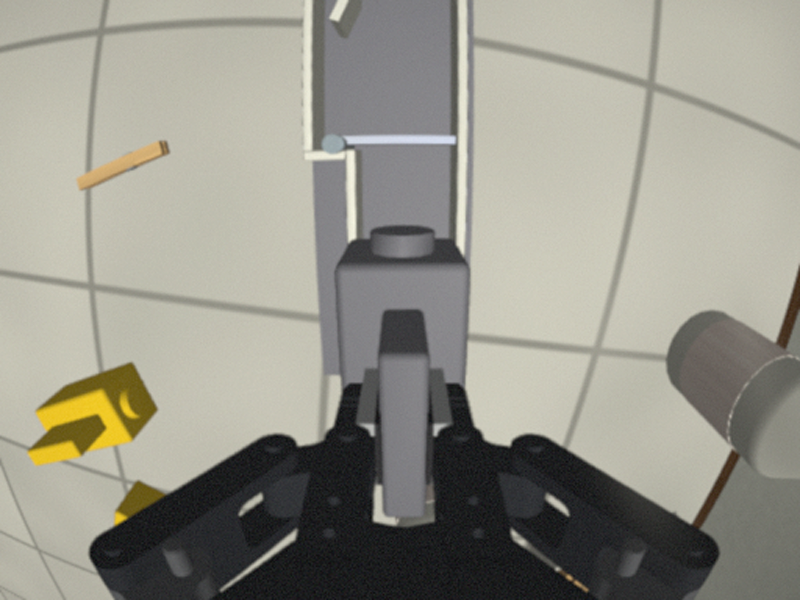

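The wrist view shows the cartridge hanging upright with its boss at (402,237), centred over the lane (walls 356/457, flap at y 140). I'll lower it with force checks, then centre it between the walls by feel.

```bash
cat > down.py <<'E'
from h import *
b=np.load("base.npy");Y=-.7
r.line_to(pos(-78,Y,.116),max_speed=.12);r.wait(.1);print(F()-b)
ok=True
for z in np.r_[.112:.069:-.004]:
    r.line_to(pos(-78,Y,z),max_speed=.06);f=F(2)-b
    if np.abs(f[:3]).max()>3: print("touch",z,f.round(2));ok=False;break
if ok:
    for z in np.r_[.0685:.064:-.0005]:
        r.line_to(pos(-78,Y,z),max_speed=.02);f=F(2)-b
        if f[2]>1.5: break
    print("floor",z,f.round(2))
print(loc(),sense()["time_s"])
E
python3 down.py
```

```text
[-0.35938572 -1.03766065  0.04218707  0.00527498  0.01961238  0.00162094]
floor 0.067 [ 0.88  1.27  4.93  0.35 -0.13 -0.03]
(array([-78.04983132,  -0.83836408]), np.float64(0.06755711897610499)) 12.7583
```

```bash
cat > ctr.py <<'E'
from h import *
b=np.load("base.npy");Y=-.8;Z=.0678
r.line_to(pos(-78,Y,Z),max_speed=.03);f0=F(3);print((f0-b).round(2))
t=[]
for sg in(1,-1):
    for k in range(1,12):
        y=Y+sg*k*.6
        r.line_to(pos(-78,y,Z),max_speed=.02);f=F(1)-f0
        if -sg*f[1]>2.5: break
    print(sg,y,loc()[0].round(2),f.round(2));t.append(y)
    r.line_to(pos(-78,y-sg*1,Z),max_speed=.05)
y=np.mean(t);r.line_to(pos(-78,y,Z),max_speed=.05);np.save("y0.npy",y)
print(y,(F()-b).round(2),sense()["time_s"])
E
python3 ctr.py
```

```text
[ 0.2  -0.25  1.12  0.01 -0.01  0.02]
1 1.5999999999999999 [-78.02   1.34] [-1.25 -2.55 -1.75 -0.48  0.06 -0.11]
-1 -5.0 [-77.96  -4.59] [-0.1   3.87  0.67  0.77 -0.11 -0.1 ]
-1.7000000000000002 [ 0.33  0.12  0.1   0.05  0.   -0.04] 16.7917
```

```bash
cat > push.py <<'E'
from h import *
b=np.load("base.npy");y=float(np.load("y0.npy"));z=.0677
x=-78.;log=[]
while x<118:
    x=min(x+5,118);r.line_to(pos(x,y,z),max_speed=.04);f=F(1)-b;log.append((x,y,*f[[0,1,2,5]]))
    if abs(f[1])>3: y+=.15*(f[1]-3*np.sign(f[1]))
    if f[2]>3: z+=.0002
    if f[0]<-14 or abs(f[1])>12: print("STOP");break
print(np.array(log).round(2));np.save("st.npy",[x,y,z]);print(loc(),sense()["time_s"],sense()["grip_width"])
E
python3 push.py
```

```text
[[-7.30e+01 -1.70e+00 -7.10e-01 -7.60e-01  1.40e-01 -1.00e-02]
 [-6.80e+01 -1.70e+00 -0.00e+00 -4.80e-01 -8.00e-02 -6.00e-02]
 [-6.30e+01 -1.70e+00 -4.90e-01 -5.90e-01 -4.70e-01 -4.00e-02]
 [-5.80e+01 -1.70e+00 -9.80e-01 -9.10e-01 -9.80e-01 -5.00e-02]
 [-5.30e+01 -1.70e+00 -1.00e-01 -2.00e-01 -1.60e-01 -0.00e+00]
 [-4.80e+01 -1.70e+00 -2.95e+00  9.10e-01  3.00e-01  4.00e-02]
 [-4.30e+01 -1.70e+00 -4.39e+00 -4.70e-01  0.00e+00  1.00e-02]
 [-3.80e+01 -1.70e+00 -2.97e+00 -1.69e+00 -6.70e-01 -6.00e-02]
 [-3.30e+01 -1.70e+00 -5.70e+00 -3.24e+00 -1.70e+00  4.00e-02]
 [-2.80e+01 -1.74e+00 -4.75e+00 -3.52e+00 -1.45e+00 -4.00e-02]
 [-2.30e+01 -1.81e+00 -2.97e+00 -3.79e+00 -4.50e-01 -8.00e-02]
 [-1.80e+01 -1.93e+00 -2.65e+00 -3.22e+00  8.50e-01 -1.30e-01]
 [-1.30e+01 -1.96e+00 -2.40e-01 -4.10e+00  1.03e+00 -1.60e-01]
 [-8.00e+00 -2.13e+00 -9.90e-01 -3.65e+00 -1.36e+00 -1.60e-01]
 [-3.00e+00 -2.23e+00  1.20e-01 -3.24e+00 -1.20e-01 -2.00e-01]
 [ 2.00e+00 -2.26e+00  6.70e-01 -3.45e+00 -3.90e-01 -1.70e-01]
 [ 7.00e+00 -2.33e+00 -4.00e-02 -2.85e+00  2.80e-01 -1.10e-01]
 [ 1.20e+01 -2.33e+00  2.40e-
[... 820 characters left out ...]
0 -2.88e+00 -6.00e-02 -0.00e+00]
 [ 8.20e+01 -2.69e+00  1.04e+00 -2.64e+00  2.10e-01  6.00e-02]
 [ 8.70e+01 -2.69e+00  4.70e-01 -3.32e+00  8.70e-01  7.00e-02]
 [ 9.20e+01 -2.74e+00  7.80e-01 -3.00e+00 -2.90e-01  4.00e-02]
 [ 9.70e+01 -2.74e+00  1.12e+00 -2.18e+00  1.10e-01  7.00e-02]
 [ 1.02e+02 -2.74e+00  3.60e-01 -2.66e+00  1.10e-01  7.00e-02]
 [ 1.07e+02 -2.74e+00 -2.20e-01  2.40e-01  7.50e-01 -1.00e-02]
 [ 1.12e+02 -2.74e+00  7.10e-01 -4.00e-02 -1.20e-01  1.00e-02]
 [ 1.17e+02 -2.74e+00 -4.70e-01 -3.10e-01  7.50e-01 -8.00e-02]
 [ 1.18e+02 -2.74e+00  1.50e-01 -2.70e-01 -6.00e-02 -6.00e-02]]
(array([117.9874805 ,  -2.70442112]), np.float64(0.06761902780044206)) 28.4333 0.012876721363802293
```

```bash
cat > press.py <<'E'
from h import *
b=np.load("base.npy");x,y,z=np.load("st.npy")
f0=F(5);print((f0-b).round(2));log=[]
def go(nx,n=3):
    global x;x=nx;r.line_to(pos(x,y,z),max_speed=.02);f=F(n)-f0;log.append((x,loc()[0][0],*f[:3]));return f
f=go(x+3)
while x<166:
    f=go(x+(1 if f[0]>-1.5 else .5),2)
    if f[0]<-8.5 or abs(f[1])>8: break
for i in range(6):   # settle and trim to 10.5 N
    f=go(x+np.clip((f[0]+10.5)/5,-.5,.5),5)
for i in range(8): f=F(5)-f0;print(f[:3].round(2),end=" ")
print(np.array(log).round(2));np.save("st.npy",[x,y,z]);np.save("f0.npy",f0);print(sense()["time_s"])
E
python3 press.py
```

```text
[ 0.18 -0.22  0.13  0.04 -0.02 -0.02]
[-10.36   1.17   2.81] [-10.55   1.23   2.59] [-9.9   1.74  2.47] [-10.68   1.84   2.98] [-10.36   1.68   2.63] [-10.38   1.39   2.47] [-10.2    1.55   3.02] [-10.03   1.31   2.31] [[ 1.2100e+02  1.2107e+02 -3.7000e-01 -2.3000e-01 -5.2000e-01]
 [ 1.2200e+02  1.2202e+02 -1.0000e-02 -3.0000e-01 -4.9000e-01]
 [ 1.2300e+02  1.2303e+02 -1.7000e-01 -1.0700e+00  1.6000e-01]
 [ 1.2400e+02  1.2404e+02 -1.0000e-02 -2.9000e-01  7.2000e-01]
 [ 1.2500e+02  1.2504e+02  2.7000e-01  9.0000e-02  7.5000e-01]
 [ 1.2600e+02  1.2603e+02  3.6000e-01 -1.9000e-01 -2.2000e-01]
 [ 1.2700e+02  1.2705e+02 -4.3000e-01 -5.0000e-01 -9.0000e-02]
 [ 1.2800e+02  1.2806e+02 -4.0000e-01 -6.2000e-01 -3.1000e-01]
 [ 1.2900e+02  1.2904e+02 -3.7000e-01 -2.7000e-01 -4.5000e-01]
 [ 1.3000e+02  1.3004e+02 -3.3000e-01  3.9000e-01  2.4000e-01]
 [ 1.3100e+02  1.3106e+02 -6.5000e-01 -4.8000e-01  1.4000e-01]
 [ 1.3200e+02  1.3206e+02 -3.6000e-01  1.3000e-01 -6.4000e-01]
 [ 1.3300e+02  1.3304e+02 -5.1000e-01 -2.5000e-01 -7.8000e-01]
 [ 1.3400e+02  1.3404e+02  2.1000e-01  1.1000e-01 -3.1000e-01]
[... 191 characters left out ...]
[ 1.3700e+02  1.3661e+02 -5.5300e+00  1.0000e-02  1.3100e+00]
 [ 1.3750e+02  1.3690e+02 -6.4900e+00  1.0200e+00  1.5900e+00]
 [ 1.3800e+02  1.3717e+02 -7.2500e+00  7.5000e-01  2.0700e+00]
 [ 1.3850e+02  1.3746e+02 -7.6300e+00  6.2000e-01  2.0100e+00]
 [ 1.3900e+02  1.3771e+02 -8.5500e+00  9.6000e-01  2.2100e+00]
 [ 1.3939e+02  1.3792e+02 -9.7300e+00  1.1300e+00  2.1800e+00]
 [ 1.3954e+02  1.3798e+02 -9.1500e+00  1.0800e+00  2.3400e+00]
 [ 1.3981e+02  1.3815e+02 -1.0030e+01  9.7000e-01  2.5000e+00]
 [ 1.3991e+02  1.3818e+02 -1.0150e+01  1.6600e+00  2.3600e+00]
 [ 1.3998e+02  1.3824e+02 -1.0290e+01  1.1800e+00  2.8500e+00]
 [ 1.4002e+02  1.3824e+02 -1.0210e+01  1.1400e+00  2.3000e+00]]
37.4833
```

```bash
cat > rel.py <<'E'
from h import *
x,y,z=np.load("st.npy");f0=np.load("f0.npy");base=np.load("base.npy")
r.line_to(pos(x+.3,y,z),max_speed=.02);print([(F(8)-f0)[0].round(2) for i in range(4)],sense()["time_s"])
while x>134.5:
    x-=.5;r.line_to(pos(x,y,z),max_speed=.03);f=F(3)-f0
    if f[0]>-1.8: break
print(x,f.round(2),loc())
if (F(3)-base)[2]<.6: r.line_to(pos(x,y,z-.0003),max_speed=.02)
effector.set_gripper(.045);r.line_to(pos(x,y,.16),max_speed=.12)
print((F(3)).round(2),sense()["time_s"])
r.wait(.05);a=camera("top");v=camera("side");w=camera("wrist")
h=np.hstack([cv2.resize(q[:,:,::-1],(400,300),interpolation=cv2.INTER_AREA) for q in(v,w)])
t=cv2.resize(a[135:210,150:350,::-1],(800,300),interpolation=cv2.INTER_CUBIC)
cv2.imwrite("pics/end.png",cv2.convertScaleAbs(np.vstack([h,t]),alpha=1.3))
E
python3 rel.py
```

```text
[np.float64(-11.03), np.float64(-10.9), np.float64(-10.83), np.float64(-10.58)] 38.2667
135.01750929010257 [-0.93 -0.28  0.1  -0.04  0.14 -0.04] (array([135.27296148,  -2.73691358]), np.float64(0.06764856302205373))
[-0.26  0.48 -0.26 -0.    0.02 -0.  ] 42.95
```

View pics/end.png

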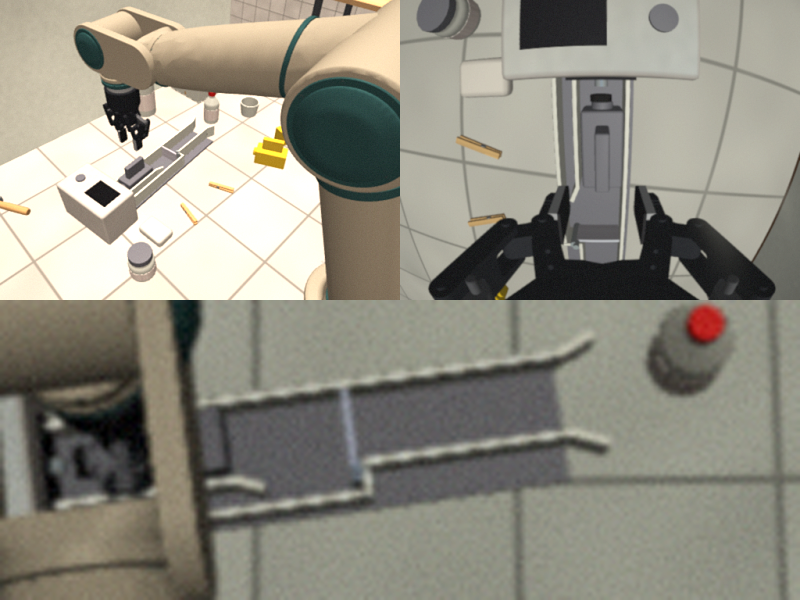

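The final view shows the cartridge upright at the nose (wrist panel (602,150)). The flap is shut behind it (bottom panel, (344,390)–(358,475)), the gripper is clear and the bystanders are in place, so I'm handing the job in.

```bash
python3 -c "
from bench import order;print(order.close_job())"
```

```text
the job is handed in; nothing more can be done
None
```

The cartridge is upright in the bay at the nose after about 10–11 N held for over a second, with the flap shut behind it and the gripper clear, and I handed the job in at about 43 s; the hand-in returned no verdict.

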